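# Snap the lid onto the instrument case and keep it pressed home

## Task

Find the rectangular lid with the grip rib among the odds and ends in the parts tray, pick it up and press it straight down onto the open case screwed to the desk until both catches snap over its edges and it is fully home. Do not let go: finish with the fingers still on the lid, pressing it down firmly (about 10 N). Leave the screwdriver, the jar and the meter beyond alone.

Things in the scene. Friction and masses are not known exactly. Their poses are not given: they have to be found in the camera images.
- lid: The loose rectangular grey plastic lid, about 60 g, rib upwards in the tray. Origin: centre of the underside of its plug; z up. Plug 60 x 36 mm, z 0 to 6 mm (its lowest 3 mm only 54 x 30). Plate 52 mm along y, z 6 to 10 mm: 76 mm along x in its upper half (z 8 to 10), 70 mm in its lower half. A half turn about z makes no difference.
- lid_rib (a point): Centre of the top of the lid's grip rib, 34 mm above the lid's origin. The rib is 44 mm along x and 12 mm thick along y, and rises 24 mm above the plate. Pinch it across y with the fingertips just above the plate, so that the tips can bear on the plate when pressing.
- case: Small open grey instrument case, fixed to the desk. Origin: centre of its underside at desk height; z up. Outside 76 mm along x, 52 mm along y, 40 mm high. A sprung catch stands at each x end. The lid goes on with its x axis along the case's x (either way round); fully home its plate lies on the rim and its origin is 34 mm above the case's origin.
- case_rim (a point): Centre of the case's opening, at rim height (40 mm). Opening 64 mm along x, 40 mm along y (2 mm clearance to the plug all round). The plate meets the ramps with the lid's origin about 4 mm above this point; pressing on takes 8 to 15 N, which falls suddenly some 4 mm before home, as the plate passes the noses; the catches spring in over it in the last mm. Home: origin 6 mm below this point.
- catch_a (a joint): One sprung catch: grey upright tongue 16 mm wide at the case's +x end. Value: how far it is pushed outwards, m; 0 closed, at most 0.007. Ramp facing inwards from x +43 mm, z 61 to x +35, z 46 (case frame, top of catch z 62); nose underside at z 45. The lid pushes it out about 3 mm, then it springs back to 0 over the plate. Spring 900 N/m, preload 2.7 N, friction about 0.6.
- catch_b (a joint): One sprung catch: grey upright tongue 16 mm wide at the case's -x end. Value: how far it is pushed outwards, m; 0 closed, at most 0.007. Ramp facing inwards from x -43 mm, z 61 to x -35, z 46 (case frame, top of catch z 62); nose underside at z 45. The lid pushes it out about 3 mm, then it springs back to 0 over the plate. Spring 900 N/m, preload 2.7 N, friction about 0.6.
- tray: Fixed shallow open wooden parts tray, 235 mm along x, 355 mm along y, 40 mm high, walls and floor 5 mm thick. Origin: centre of its underside at desk height. It holds six things on its floor in two rows of three, in any order: the lid, a round cap, a battery, a socket, a bracket and a spool.
- round_cap: Loose round grey cap, 62 mm in diameter and 8 mm thick, with a grip rib like the lid's on top (32 mm high in all), lying in the tray; not the part wanted. Origin: centre of its underside.
- battery: Loose flat black battery pack with a paper label, 66 x 36 x 18 mm, in the tray. Origin: centre of its underside.
- socket: Loose round steel socket, 26 mm in diameter, 32 mm high, standing in the tray. Origin: centre of its underside.
- bracket: Loose aluminium angle bracket, 50 x 34 mm, 33 mm high at its upright flange, in the tray. Origin: centre of its underside.
- spool: Loose empty black spool, 44 mm in diameter, 28 mm high, standing in the tray. Origin: centre of its underside.
- screwdriver: Screwdriver, 190 mm long, lying on the desk beyond the tray and the case; leave alone. Its length is along its x.
- jar: Small closed glass jar, 56 mm in diameter, 65 mm high, standing beyond; leave alone. Origin: centre of its underside.
- meter: Black hand-held multimeter, 130 x 70 x 34 mm, lying beyond; leave alone. Origin: centre of its underside.
There are look-alikes about, which are no part of the job. What is shaped like the lid but brown or green is not meant.

How it is judged:
On the way, in this order (a step that is already met when the one before it is completed fails the run):
1. the lid has been lifted clear of the tray (z of lid in the frame of tray above 0.05 m), for 0.1 s.
2. the lid is home on the case with both catches snapped over it (z of lid in the frame of case below 0.0365 m and horizontal distance between lid and case below 0.005 m and angle between the x axis of lid and the x axis of case, either way round below 0.14 rad and angle between lid's own z axis and vertical below 0.08 rad and value of joint each of catch_a, catch_b below 0.0015 m), for 0.2 s.
At the end, for the whole second after the job is handed in: Lid home: origin under 36.5 mm above the case's, within 5 mm sideways, 0.14 rad in yaw, 0.08 rad of level; both catches within 1.5 mm of closed; fingers still on the lid (over 3 N), pressing it onto the case with over 4 N through the last second (all of step 2 and contact force between lid and case above 4 N and contact force between the fingers and lid above 3 N); the arm keeps its last pose, push and grip.
It fails at once if the screwdriver is moved by more than 30 mm (distance of screwdriver from where it was at the start of the episode above 0.03 m).
It fails at once if the jar is moved by more than 30 mm (distance of jar from where it was at the start of the episode above 0.03 m).
It fails at once if the meter is moved by more than 30 mm (distance of meter from where it was at the start of the episode above 0.03 m).
It also fails if it takes over 58 s, if anything falls off the work surface, if the arm or the gripper's body presses on something with over 40 N, if the wrist force passes 120 N, or if a joint passes its speed limit or range.

## Robot

A 6-joint arm with a two-finger parallel gripper is mounted at the origin on the work surface. World frame = base frame: x ahead of the robot, y to its left, z up, the work surface at z = 0. Lengths are in m, angles in rad, forces in N, time in s.
With the tool pointing down it reaches from about 0.225 to 0.875 m from the base axis. Payload 3.4 kg.
Tool frame: the origin (TCP) lies at the very end of the fingers, on their centre line; the grasp point (between the pads) lies 19 mm behind it; z points along the fingers, y is the line along which they close (so a half turn about z gives the same grasp; the last joint's range is limited). The gripper opens to 85 mm and grips with 20 to 120 N. Pads are 22 mm wide; open, the fingers measure 114 mm over their backs; the gripper's body (76 mm by 85 mm) begins 54 mm behind the grasp point. The pads swing forward as they close: fully open they stand 13 mm farther back than shut.
Start: joints at [-1.366, 0.276, 1.505, -0, 1.361, -0.121], TCP at [0.184, -0.545, 0.194] pointing down, gripper open.
Joint ranges: [-2.89, 2.89], [-0.75, 2.08], [0.22, 2.7], [-1.18, 4.32], [0.11, 2.71], [-2.7, 2.7]. Speed limits (rad/s): [2.57, 2.57, 3.14, 3.14, 3.14, 3.14].

## Interface

Orientations are given as a unit quaternion [w, x, y, z].
In Python, from rig import readout, vision, manip gives the robot as it stands.
- The arm moves only by the shell command python3 -m handwheel 'ROWS' [FORCE]. ROWS is JSON, a list of rows, each a list of 3 entries, a list of its own where there are three numbers: the shift along the tool's x, y, z in mm, then the turn, a rotation vector about the tool's x, y, z in units of 6 degrees (1.0 is 6 degrees), then the closure, from -1 (fully open) to 1 (shut), so that 0 is half open. A call has 1 to 20 rows; each row shifts and turns the commanded pose from where the row before left it, along the tool's axes as they then stand; what a row does not reach is not made up. A row lasts 1/8 s, in which the tool goes at most 62.5 mm and 10.7 degrees, less where a joint would pass 70% of its speed; a pose out of reach is approached as far as the arm can. A call is refused whole if a number of a shift passes 62.5 or a number of a turn 1, either way. A call with a gripper value outside its range is refused whole. The fingers move at their own pace and stop on an object; FORCE is the grip in N (left out, the last holds). Time passes only in rows, so rows that do not move let the fingers close. It gives the time, the measured TCP pose, the force, the opening and the grip force at its end, in the units of the state.
- readout.get_state(): the state, without advancing time (a new reading comes with each control period).
- vision.get_image(name): name is "scene" or "top"; returns the picture (420x560x3 uint8, blue, green, red); there is no depth.
- vision.camera_params(name): a dict with "intrinsics" (3x3 intrinsics, pixels), "rvec" (rotation vector, rad) and "tvec" (3), from world to camera coordinates, as OpenCV has them. Camera axes: x right, y down, z forward; pixel columns grow to the right and rows downward; lengths in m; the calibration is good to about 2 mm. A picture is of the moment at which its call begins. camera_params takes no time and is no camera call.
- manip.sign_off(): hands the job in; it is judged then, once.
The state is a dict: "clock": time; "qpos": joint angles; "qd": joint speeds; "effort": joint torques, N m; "position": TCP position; "ee_rot": TCP orientation; "contact_force": force on the tool from outside, world axes, zero at the start; "moment": the same for the moment, N m; "width": finger opening in m; "gripper_force": force on a finger pad.
Only numpy, scipy, OpenCV 4.12 (cv2) and the standard library are available. Lean on these libraries where they do the work, as an engineer would, in place of code of your own. Each camera call takes 0.05 s, during which the arm holds its last target. There are 200 camera calls.

## Working session

There is one attempt and no reset: what is moved stays moved. The work goes in short steps, Python scripts to look and compute and a shell command to move; the robot and the scene stay as the last step left them, time stands still between calls to the robot, and variables do not carry over. Pictures are saved under pics/ and viewed, at most 10 in all, crops included, and the job is handed in when it is done.

```bash
mkdir -p pics; python3 - <<'E'
from rig import readout, vision
import cv2
for n in("scene","top"):
    cv2.imwrite(f"pics/{n}0.png",vision.get_image(n)); p=vision.camera_params(n); print(n,p)
s=readout.get_state(); print(s)
E
```

```text
scene {'intrinsics': array([[447.38350302,   0.        , 281.2451904 ],
       [  0.        , 447.38350302, 212.69279711],
       [  0.        ,   0.        ,   1.        ]]), 'rvec': array([ 2.32806219,  0.7923399 , -0.29834362]), 'tvec': array([-0.369349  , -0.26672348,  1.39867423])}
top {'intrinsics': array([[493.5679705 ,   0.        , 272.11078829],
       [  0.        , 493.5679705 , 209.87091095],
       [  0.        ,   0.        ,   1.        ]]), 'rvec': array([ 2.12994836, -2.15203813,  0.20608865]), 'tvec': array([-0.08834267,  0.54010713,  1.20427706])}
{'clock': 0.1, 'qpos': array([-1.36598435e+00,  2.76528727e-01,  1.50598923e+00, -2.18885023e-06,
        1.36070126e+00, -1.20999730e-01]), 'qd': array([ 0.00084445, -0.00130625, -0.00295432,  0.00097953,  0.0010194 ,
        0.00022675]), 'effort': array([ 1.19536744e-03, -4.17701876e+01, -2.46403384e+01, -1.46784000e-04,
        5.73065787e-03, -2.10839636e-05]), 'position': array([ 0.18393192, -0.54423639,  0.19313488]), 'ee_rot': array([-8.12523415e-04,  9.86759797e-01,  1.62186439e-01, -3.51407659e-05]), 'contact_force': array([ 0.06937444, -0.34179546,  0.65469635]), 'moment': array([-0.01670645,  0.02330028,  0.00582918]), 'gripper_force': 0.0, 'width': 0.08520291121003501}
```

View pics/top0.png

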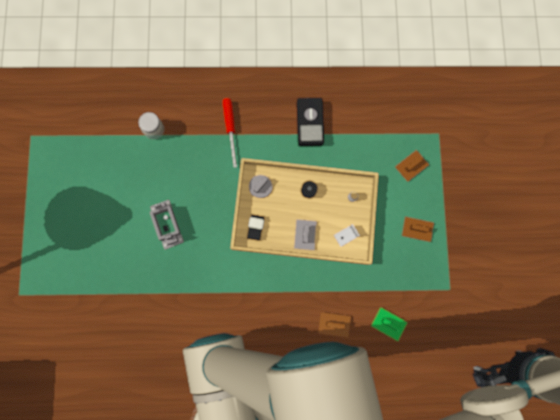

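View pics/scene0.png

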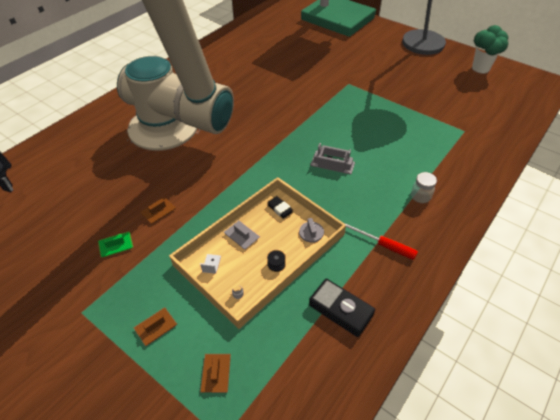

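Top view: grey lid with rib at about (305,235), round cap at (261,186), case at (166,224). Scene view: lid at (241,235), case at (333,159). Next I'll enlarge them.

```bash
python3 - <<'E'
import cv2,numpy as np
t=cv2.imread("pics/top0.png");s=cv2.imread("pics/scene0.png")
def c(i,x,y,r=25):return cv2.resize(i[y-r:y+r,x-r:x+r],(396,297),interpolation=cv2.INTER_CUBIC) if 0 else cv2.resize(i[y-18:y+18+1,x-r:x+r],(400,296),interpolation=cv2.INTER_CUBIC)
def g(i,x,y):return cv2.resize(i[y-28:y+28,x-37:x+38],(400,299),interpolation=cv2.INTER_CUBIC)
cv2.imwrite("pics/z0.png",np.vstack([np.hstack([g(t,305,235),g(t,166,224)]),np.hstack([g(s,241,235),g(s,333,159)])]))
E
```

```text
(no output)
```

View pics/z0.png

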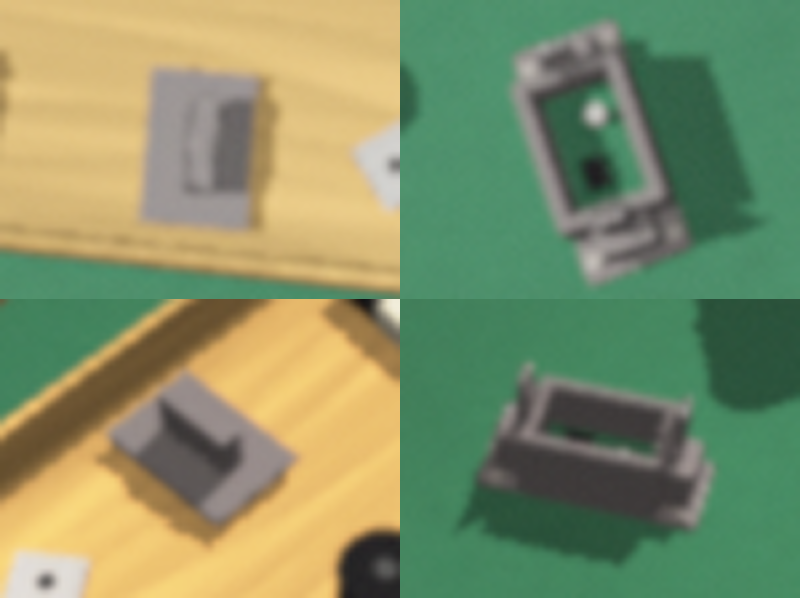

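Enlarged: the lid plate is cleanly outlined with its rib along the long side, and the case opening is a dark/green hole inside a light rim. I'll segment both now.

```bash
cat > h.py <<'E'
import cv2,numpy as np
from rig import readout, vision
def P(n):
    p=vision.camera_params(n);R=cv2.Rodrigues(p["rvec"])[0];return p,R,p["tvec"]
def ray(n,uv,z):
    p,R,t=P(n);uv=np.atleast_2d(uv).astype(float);d=(R.T@np.linalg.inv(p["intrinsics"])@np.c_[uv,np.ones(len(uv))].T).T
    o=-R.T@t;return o+d*((z-o[2])/d[:,2])[:,None]
def proj(n,X):
    p=vision.camera_params(n);return cv2.projectPoints(np.float64(X),p["rvec"],p["tvec"],p["intrinsics"],None)[0][:,0]
def up(i,x,y,w,h,k=8):
    # upscaled crop; pixel u = x + (U+.5)/k-.5
    return cv2.resize(i[y:y+h,x:x+w],None,fx=k,fy=k,interpolation=cv2.INTER_CUBIC)
def full(c,x,y,k=8): return (np.float64(c).reshape(-1,2)+.5)/k-.5+[x,y]
E
python3 - <<'E'
from h import *
t=cv2.imread("pics/top0.png");s=cv2.imread("pics/scene0.png")
vis=[]
for n,im,x,y,kind in(("top",t,285,212,"lid"),("scene",s,218,215,"lid"),("top",t,141,196,"case"),("scene",s,308,136,"case")):
    c=up(im,x,y,50,46); hsv=cv2.cvtColor(c,cv2.COLOR_BGR2HSV)
    m=(hsv[...,1]<70).astype(np.uint8)*255
    if kind=="case": m=((hsv[...,1]<70)&(hsv[...,2]>(110))).astype(np.uint8)*255
    cs,hi=cv2.findContours(m,cv2.RETR_CCOMP,cv2.CHAIN_APPROX_NONE)
    if kind=="case" : cand=[q for q,h in zip(cs,hi[0]) if h[3]>=0]
    else: cand=[q for q,h in zip(cs,hi[0]) if h[3]<0]
    if cand:
        q=max(cand,key=cv2.contourArea)
        f=full(q,x,y); z=.015 if kind=="lid" else .04
        W=ray(n,f,z)[:,:2]; r=cv2.minAreaRect(np.float32(W*1000)); print(n,kind,np.round(r[0],1),np.round(r[1],1),round(r[2],1))
        cv2.drawContours(c,[q],-1,(0,0,255),1)
    vis.append(c)
cv2.imwrite("pics/z1.png",np.vstack([np.hstack(vis[:2]),np.hstack(vis[2:])])[:, :][:736])
i=cv2.imread("pics/z1.png");cv2.imwrite("pics/z1.png",cv2.resize(i,(652,600)))
E
```

```text
top lid [ 479.9 -178.7] [52.8 76.2] 84.3
scene lid [ 479.5 -178.1] [51.8 76.6] 84.2
top case [519.  183.3] [76.7 38.8] 20.1
```

View pics/z1.png

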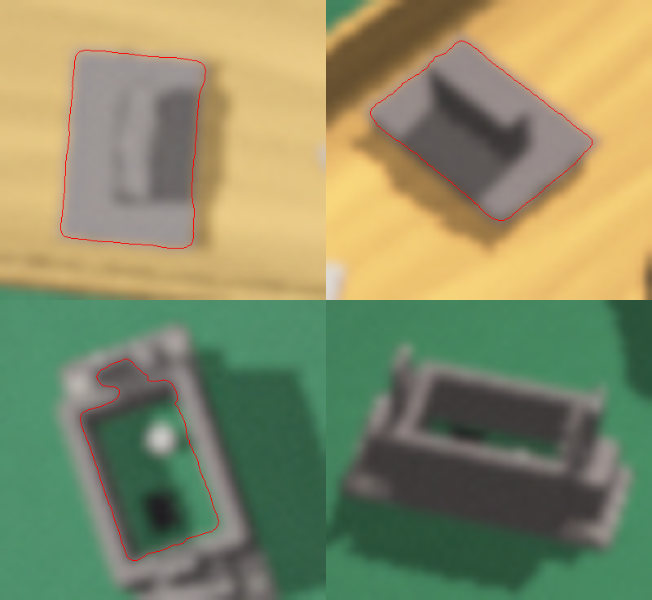

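Lid outlines agree in both views (479.7, -178.4, long axis -5.7°). The case hole leaks through the catch slot at the top, so I'll close that and cross-check with scene corners: opening corners at about (428,361), (586,401), (566,458), (409,427) in the lower right panel.

```bash
python3 - <<'E'
from h import *
t=cv2.imread("pics/top0.png")
x,y=141,196
c=up(t,x,y,50,46); hsv=cv2.cvtColor(c,cv2.COLOR_BGR2HSV)
m=((hsv[...,1]<70)&(hsv[...,2]>110)).astype(np.uint8)*255
cs,hi=cv2.findContours(m,cv2.RETR_CCOMP,cv2.CHAIN_APPROX_NONE)
q=max([q for q,h in zip(cs,hi[0]) if h[3]>=0],key=cv2.contourArea)
b=np.zeros_like(m);cv2.drawContours(b,[q],-1,255,-1)
b=cv2.morphologyEx(b,cv2.MORPH_OPEN,cv2.getStructuringElement(cv2.MORPH_ELLIPSE,(61,61)))
q=max(cv2.findContours(b,cv2.RETR_EXTERNAL,cv2.CHAIN_APPROX_NONE)[0],key=cv2.contourArea)
W=ray("top",full(q,x,y),.04)[:,:2];print(cv2.minAreaRect(np.float32(W*1000)))
d=np.float64([(428,361),(586,401),(566,458),(409,427)])
f=full((d-[326,300])*1.227,308,136);W=ray("scene",f,.04)[:,:2]*1000
print(W.round(1),W.mean(0),cv2.minAreaRect(np.float32(W)))
# outline reprojection at case guess, top view
E
python3 - <<'E'
from h import *
# tool axis now
from scipy.spatial.transform import Rotation as R
s=readout.get_state();q=s["ee_rot"];M=R.from_quat(np.r_[q[1:],q[0]]).as_matrix();print(M.round(4),s["position"])
E
```

```text
((514.6043701171875, 182.03909301757812), (67.06236267089844, 37.866065979003906), 20.20530891418457)
[[468.  195.3]
 [537.  215.2]
 [549.6 179.4]
 [485.6 155. ]] [510.03509629 186.22014786] ((509.2574157714844, 187.54876708984375), (71.61986541748047, 43.98537826538086), 20.896270751953125)
[[ 9.474e-01  3.201e-01 -3.000e-04]
 [ 3.201e-01 -9.474e-01  1.600e-03]
 [ 2.000e-04 -1.600e-03 -1.000e+00]] [ 0.18393192 -0.54423639  0.19313488]
```

```bash
python3 -m handwheel '[[[40,-25,0],[0,0,0],0],[[40,-25,0],[0,0,0],0],[[40,-25,0],[0,0,0],0],[[40,-25,0],[0,0,0],0],[[40,-25,0],[0,0,0],0],[[40,-25,0],[0,0,0],0],[[40,-25,0],[0,0,0],0],[[40,-25,0],[0,0,0],0],[[40,-25,0],[0,0,0],0],[[38,-27,0],[0,0,0],0],[[0,0,0],[0,0,0.8],0],[[0,0,0],[0,0,0.8],0],[[0,0,0],[0,0,0.8],0],[[0,0,0],[0,0,0.8],0],[[0,0,0],[0,0,0.86],0],[[0,0,0],[0,0,0],0]]' 40
cat >> h.py <<'E'
from scipy.spatial.transform import Rotation as Ro
def togo(x,y,z,yaw):
    "shift in tool mm, turn about tool z in units; yaw = world angle of tool x, deg; turn first, then shift listed in tool axes after turn too"
    s=readout.get_state();q=s["ee_rot"];M=Ro.from_quat(np.r_[q[1:],q[0]]).as_matrix()
    cur=np.degrees(np.arctan2(M[1,0],M[0,0]));d=(yaw-cur+90)%180-90
    sh=(np.array([x,y,z])/1000-s["position"])*1000
    a=np.radians(yaw);T=np.array([[np.cos(a),np.sin(a),0],[np.sin(a),-np.cos(a),0],[0,0,-1]])
    print("pos",(s["position"]*1000).round(1),"yaw",cur.round(2),"tilt",np.degrees(M[:2,2]).round(2),"t",s["clock"],"F",s["contact_force"].round(1),"w",round(s["width"]*1000,1),"g",s["gripper_force"])
    print("shift now-axes",(M.T@sh).round(1),"turn units",round(-d/6,2),"shift after turn",(T.T@sh).round(1))
E
python3 -c "
from h import *
togo(479.7,-178.4,60,-5.7)"
```

```text
clock: 2.1
position: [0.4801, -0.1785, 0.1935]
ee_rot: [-0.0, 0.999, -0.049, -0.0]
contact_force: [-0.4, 0.8, -1.0]
width: 0.0428
gripper_force: 0.0
pos [ 480.1 -178.5  193.5] yaw -5.63 tilt [-0.05  0.02] t 2.1 F [-0.4  0.8 -1. ] w 42.8 g 0.0
shift now-axes [ -0.3   0.  133.5] turn units 0.01 shift after turn [ -0.4  -0.  133.5]
```

```bash
python3 -m handwheel '[[[0,0,40],[0,0,0],0],[[0,0,40],[0,0,0],0],[[0,0,40],[0,0,0],0],[[0,0,25],[0,0,0],0],[[0,0,20],[0,0,0],0],[[0,0,10],[0,0,0],0],[[0,0,0],[0,0,0],0]]'
python3 -c "
from h import *
togo(479.7,-178.4,17,-5.7)
cv2.imwrite('pics/s1.png',cv2.resize(vision.get_image('scene')[190:270,190:300],None,fx=5,fy=5,interpolation=2))"
```

```text
clock: 2.98
position: [0.4801, -0.1785, 0.0185]
ee_rot: [-0.0, 0.999, -0.049, -0.001]
contact_force: [0.5, 0.2, 0.1]
width: 0.0428
gripper_force: 0.0
pos [ 480.1 -178.5   18.5] yaw -5.66 tilt [-0.07  0.03] t 2.975 F [0.5 0.2 0.1] w 42.8 g 0.0
shift now-axes [-0.4 -0.1  1.5] turn units 0.01 shift after turn [-0.4 -0.1  1.5]
```

View pics/s1.png

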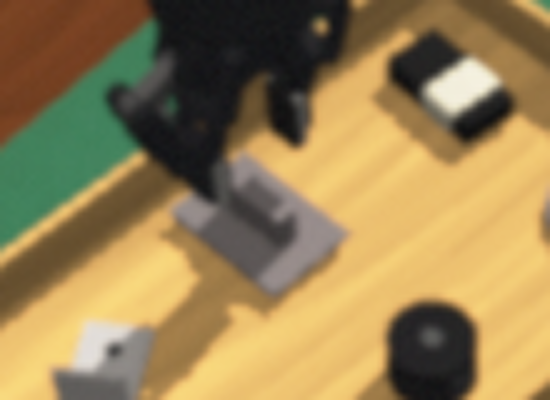

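The fingers straddle the rib: left tip near (215,190), right tip near (295,135). Closing.

```bash
python3 -m handwheel '[[[0,0,0],[0,0,0],0.5],[[0,0,0],[0,0,0],1],[[0,0,0],[0,0,0],1],[[0,0,0],[0,0,0],1],[[0,0,0],[0,0,0],1],[[0,0,0],[0,0,0],1]]' 70
python3 -c "
from h import *
togo(479.7,-178.4,17,-5.7)"
```

```text
clock: 3.78
position: [0.4804, -0.1787, 0.0189]
ee_rot: [0.0, 0.999, -0.05, -0.0]
contact_force: [-0.1, 0.9, -0.2]
width: 0.0001
gripper_force: 0.0
pos [ 480.4 -178.7   18.9] yaw -5.69 tilt [-0. -0.] t 3.775 F [-0.1  0.9 -0.2] w 0.1 g 0.0
shift now-axes [-0.7 -0.2  1.9] turn units 0.0 shift after turn [-0.7 -0.2  1.9]
```

```bash
python3 -c "
from h import *
a=cv2.resize(vision.get_image('scene')[190:270,190:290],None,fx=4,fy=4,interpolation=2)
b=cv2.resize(vision.get_image('top')[190:270,260:360],None,fx=4,fy=4,interpolation=2)
cv2.imwrite('pics/s2.png',np.hstack([a,b]))"
```

```text
(no output)
```

View pics/s2.png

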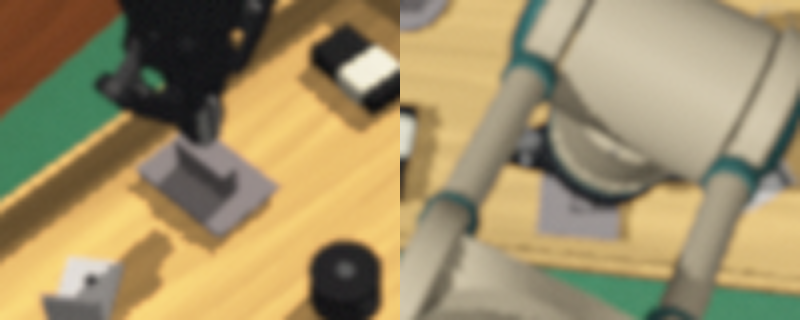

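The shut fingertips show at about scene pixel (241,225), apparently above or behind the rib. Let me check which height that corresponds to.

```bash
python3 -c "
from h import *
print(proj('scene',[[.4804,-.1787,z] for z in (.015,.019,.029,.039,.049,.059)]).round(1))
print('behind',proj('scene',[[.4804-d,-.1787,.019] for d in (.02,.03,.04)]).round(1))
print('ribtop',proj('scene',[[.4797+a,-.1784-a*.1,.039] for a in (-.022,.022)]).round(1))
s=readout.get_state();print(s['qpos'],s['contact_force'])
"
```

```text
[[241.3 234.6]
 [241.2 233.6]
 [240.9 231.1]
 [240.6 228.5]
 [240.3 225.9]
 [240.  223.3]]
behind [[235.1 229.7]
 [232.1 227.8]
 [229.1 225.9]]
ribtop [[234.2 223.5]
 [246.7 233.2]]
[-4.91810441e-01  3.47607376e-01  1.89056488e+00 -1.02648202e-04
  9.03445048e-01  1.17842013e+00] [-0.53530256 -0.54082507  0.15409228]
```

The tips appear about 30 mm higher than the reported TCP. I'll check against the initial picture and take a sharper look.

```bash
python3 -c "
from h import *
print(proj('scene',[[.184,-.544,.194]]),proj('top',[[.184,-.544,.194]]))
a=cv2.imread('pics/scene0.png')[145:205,0:80];i=vision.get_image('scene')[195:255,205:285]
j=cv2.imread('pics/top0.png')[340:400,460:540]
f=lambda q:cv2.resize(q,None,fx=5,fy=5,interpolation=2)
d=f(i)
for z in(.019,.049):
  u=proj('scene',[[.4804,-.1787,z]])[0]; cv2.circle(d,tuple(int(v) for v in ((u-[205,195])*5+2)),3,(0,0,255),-1)
cv2.imwrite('pics/s3.png',np.vstack([np.hstack([f(a),d]),np.hstack([f(j),f(j)])]))"
```

```text
[[  4.07123348 223.39863341]] [[485.72812471 359.91786643]]
```

View pics/s3.png

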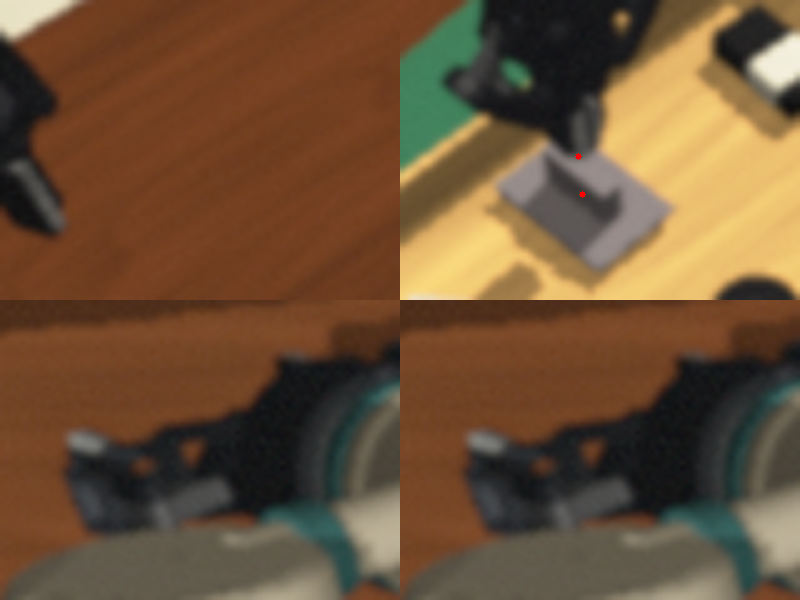

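Scene dots: reported TCP (red, lower) lies on the lid, but the tips end near (580,150), i.e. either higher or further back. I'll resolve this ambiguity with rays and the finger shadow (about (540,265)).

```bash
python3 -c "
from h import *
print('cam',-P('scene')[1].T@P('scene')[2], -P('top')[1].T@P('top')[2])
print('tip',[ray('scene',(241,225),z).round(3) for z in(.019,.03,.04,.05)])
print('shadow tip',ray('scene',(233,248),.005).round(3))
print('init scene tip',[ray('scene',(12,192),z).round(3) for z in(.19,.22,.25)])
print('init top tips',[ray('top',[(477.6,368),(499,380)],z).round(3) for z in(.19,.22,.25)])
print('case shadow',ray('top',[(129+617/5.33-75,196+62/5.33),],.04),ray('top',[(129+710/5.33-75,196+60/5.33)],0))
"
```

```text
cam [ 0.97449458 -0.64950216  0.89014434] [ 0.32566371 -0.06728614  1.28031992]
tip [array([[ 0.462, -0.158,  0.019]]), array([[ 0.469, -0.165,  0.03 ]]), array([[ 0.475, -0.17 ,  0.04 ]]), array([[ 0.48 , -0.176,  0.05 ]])]
shadow tip [[ 0.486 -0.217  0.005]]
init scene tip [array([[ 0.112, -0.486,  0.19 ]]), array([[ 0.149, -0.493,  0.22 ]]), array([[ 0.186, -0.5  ,  0.25 ]])]
init top tips [array([[ 0.167, -0.527,  0.19 ],
       [ 0.142, -0.571,  0.19 ]]), array([[ 0.171, -0.514,  0.22 ],
       [ 0.147, -0.557,  0.22 ]]), array([[ 0.176, -0.501,  0.25 ],
       [ 0.152, -0.543,  0.25 ]])]
case shadow [[0.54845564 0.16613028 0.04      ]] [[0.55625288 0.1280303  0.        ]]
```

Triangulating the start picture, the ray at the known xy and the shadow all put the tips about 30 mm above the reported TCP z, so I'll take that as an offset in z (xy is fine). Reopen, then go down 28 mm slowly while watching the force.

```bash
python3 -m handwheel '[[[0,0,0],[0,0,0],0],[[0,0,0],[0,0,0],0],[[0,0,0],[0,0,0],0],[[0,0,0],[0,0,0],0],[[0,0,5],[0,0,0],0],[[0,0,5],[0,0,0],0],[[0,0,5],[0,0,0],0],[[0,0,5],[0,0,0],0],[[0,0,4],[0,0,0],0],[[0,0,4],[0,0,0],0],[[0,0,0],[0,0,0],0]]' 40
python3 -c "
from h import *
togo(479.7,-178.4,-10,-5.7)"
```

```text
clock: 5.3
position: [0.4802, -0.1786, -0.0094]
ee_rot: [-0.0, 0.999, -0.05, -0.0]
contact_force: [-0.0, -0.1, 0.1]
width: 0.0424
gripper_force: 0.0
pos [ 480.2 -178.6   -9.4] yaw -5.69 tilt [-0.03  0.01] t 5.3 F [-0.  -0.1  0.1] w 42.4 g 0.0
shift now-axes [-0.5 -0.1  0.6] turn units 0.0 shift after turn [-0.5 -0.1  0.6]
```

```bash
python3 -m handwheel '[[[0,0,0],[0,0,0],0.5],[[0,0,0],[0,0,0],1],[[0,0,0],[0,0,0],1],[[0,0,0],[0,0,0],1],[[0,0,0],[0,0,0],1],[[0,0,0],[0,0,0],1]]' 40
python3 -c "
from h import *
togo(479.7,-178.4,-10,-5.7)"
```

```text
clock: 6.05
position: [0.4806, -0.1787, -0.0089]
ee_rot: [0.0, 0.999, -0.05, 0.0]
contact_force: [-0.1, -0.1, 2.5]
width: 0.0107
gripper_force: 41.7
pos [ 480.6 -178.7   -8.9] yaw -5.69 tilt [ 0.02 -0.01] t 6.05 F [-0.1 -0.1  2.5] w 10.7 g 41.717448234558105
shift now-axes [-0.9 -0.2  1.1] turn units 0.0 shift after turn [-0.9 -0.2  1.1]
```

```bash
python3 -m handwheel '[[[0,0,1],[0,0,0],1],[[0,0,1],[0,0,0],1],[[0,0,0],[0,0,0],1]]' 20; python3 -m handwheel '[[[0,0,-2],[0,0,0],1],[[0,0,0],[0,0,0],1]]' 80;python3 -m handwheel '[[[0,0,-10],[0,0,0],1],[[0,0,-30],[0,0,0],1],[[0,0,-50],[0,0,0],1],[[0,0,-50],[0,0,0],1],[[0,0,0],[0,0,0],1]]'
python3 -c "
from h import *
togo(512,184,140,20.5)"
```

```text
clock: 6.42
position: [0.4807, -0.1786, -0.009]
ee_rot: [0.0, 0.999, -0.05, 0.001]
contact_force: [-3.5, 2.8, 18.8]
width: 0.0105
gripper_force: 43.6
clock: 6.68
position: [0.4806, -0.1787, -0.0088]
ee_rot: [0.0, 0.999, -0.05, 0.0]
contact_force: [-0.5, 0.2, 6.5]
width: 0.0091
gripper_force: 79.2
clock: 7.3
position: [0.4834, -0.1802, 0.1351]
ee_rot: [0.002, 0.999, -0.05, 0.004]
contact_force: [0.1, -0.1, -1.3]
width: 0.0094
gripper_force: 78.3
pos [ 483.4 -180.2  135.1] yaw -5.69 tilt [ 0.47 -0.26] t 7.3 F [ 0.1 -0.1 -1.3] w 9.4 g 78.3204710483551
shift now-axes [  -7.6 -365.3   -6.3] turn units -4.36 shift after turn [ 154.4 -331.1   -4.9]
```

Lid lifted (grip 78 N, width steady). Refining the case centre from the clean end of the opening (top) and the two catch tops (scene, (405,347) and (600,389) in z1).

```bash
python3 - <<'E'
from h import *
t=cv2.imread("pics/top0.png");x,y=141,196
c=up(t,x,y,50,46); hsv=cv2.cvtColor(c,cv2.COLOR_BGR2HSV)
m=((hsv[...,1]<70)&(hsv[...,2]>110)).astype(np.uint8)*255
cs,hi=cv2.findContours(m,cv2.RETR_CCOMP,cv2.CHAIN_APPROX_NONE)
q=max([q for q,h in zip(cs,hi[0]) if h[3]>=0],key=cv2.contourArea)
W=ray("top",full(q,x,y),.04)[:,:2]*1000
for a in(19.5,20.5,21.5):
    r=np.radians(a);L=W@np.c_[[np.cos(r),np.sin(r)],[-np.sin(r),np.cos(r)]]
    lo=L[:,0].min(); s=L[(L[:,0]>lo+12)&(L[:,0]<lo+45)]
    l=s[:,1]
    e0=np.median(l[l<l.mean()]);e1=np.median(l[l>l.mean()])
    end=np.median(L[(abs(L[:,1]-(e0+e1)/2)<10)&(L[:,0]<lo+10),0])
    cen=np.array([end+32,(e0+e1)/2]);print(a,"w",e1-e0,"spread",l[l<l.mean()].std(),l[l>l.mean()].std(),"centre",[cen[0]*np.cos(r)-cen[1]*np.sin(r),cen[0]*np.sin(r)+cen[1]*np.cos(r)])
d=np.float64([(405,347),(600,389)]);C=ray("scene",full((d-[326,300])*1.227,308,136),.062)[:,:2]*1000
v=C[1]-C[0];print("catch tops",C,C.mean(0),np.linalg.norm(v),np.degrees(np.arctan2(v[1],v[0])))
E
```

```text
19.5 w 37.252554213788216 spread 0.36916877413437077 0.16909418797976936 centre [np.float64(513.476778694731), np.float64(181.6609819530824)]
20.5 w 37.2002453806324 spread 0.2795845431090986 0.14772732408003203 centre [np.float64(513.5027885740149), np.float64(181.73277217501445)]
21.5 w 37.18415045460189 spread 0.29208028995834767 0.2605754425153467 centre [np.float64(513.4683309143883), np.float64(181.84836033689916)]
catch tops [[468.10377787 174.97878874]
 [549.01363801 202.83689425]] [508.55870794 188.90784149] 85.571487719272 18.999117775654643
```

The catch tops I picked are their far corners (about 7 mm bias along case y); corrected they agree with the top view. I'm taking the case centre as (512, 182) and yaw 20.5°. Turn and carry the lid over.

```bash
python3 -m handwheel '[[[0,0,0],[0,0,-0.87],1],[[0,0,0],[0,0,-0.87],1],[[0,0,0],[0,0,-0.87],1],[[0,0,0],[0,0,-0.87],1],[[0,0,0],[0,0,-0.87],1],[[19,-41,0],[0,0,0],1],[[19,-41,0],[0,0,0],1],[[19,-41,0],[0,0,0],1],[[19,-41,0],[0,0,0],1],[[19,-41,0],[0,0,0],1],[[19,-41,0],[0,0,0],1],[[19,-41,0],[0,0,0],1],[[20,-41,0],[0,0,0],1],[[0,0,0],[0,0,0],1],[[0,0,0],[0,0,0],1]]'
python3 -c "
from h import *
togo(512.8,182,70,20.5)"
```

```text
clock: 9.18
position: [0.5085, 0.1815, 0.1297]
ee_rot: [0.001, 0.984, 0.177, -0.001]
contact_force: [0.9, -0.3, 0.4]
width: 0.0093
gripper_force: 78.5
pos [508.5 181.5 129.7] yaw 20.45 tilt [-0.15 -0.08] t 9.175 F [ 0.9 -0.3  0.4] w 9.3 g 78.4713077545166
shift now-axes [ 4.4  1.  59.7] turn units -0.01 shift after turn [ 4.2  1.  59.7]
```

```bash
python3 -m handwheel '[[[4.3,1,20],[0,0,0],1],[[0,0,25],[0,0,0],1],[[0,0,20],[0,0,0],1],[[0,0,7],[0,0,0],1],[[0,0,0],[0,0,0],1],[[0,0,0],[0,0,0],1]]'
python3 -c "
from h import *
togo(512.8,182,58,20.5)
i=vision.get_image('scene');cv2.imwrite('pics/scene3.png',i);j=vision.get_image('top');cv2.imwrite('pics/top3.png',j)
a=cv2.resize(i[110:185,295:370],None,fx=8,fy=8,interpolation=2)
# expected lid plate underside corners (lid origin z=rep+14) and case rim opening
def dr(pts,col):
    u=((proj('scene',pts)-[295,110]+.5)*8-.5).astype(int);cv2.polylines(a,[u[:,None]],True,col,1)
r=np.radians(20.5);R2=np.array([[np.cos(r),-np.sin(r)],[np.sin(r),np.cos(r)]])
def rect(c,w,h,z):return np.c_[(np.array([[-w,-h],[w,-h],[w,h],[-w,h]])/2000)@R2.T+np.array(c)/1000,np.full(4,z)]
zo=readout.get_state()['position'][2]+.0139
dr(rect((512,181.7),76,52,zo+.010),(0,0,255));dr(rect((512,181.7),64,40,.04),(255,255,0));dr(rect((512,181.7),76,52,.04),(0,255,255));dr(rect((512,181.7),86,16,.062),(255,0,255))
cv2.imwrite('pics/s4.png',a)"
```

```text
clock: 9.93
position: [0.5146, 0.1824, 0.0597]
ee_rot: [0.0, 0.984, 0.177, 0.001]
contact_force: [0.3, -1.0, -0.2]
width: 0.0093
gripper_force: 78.5
pos [514.6 182.4  59.7] yaw 20.38 tilt [0.09 0.01] t 9.925 F [ 0.3 -1.  -0.2] w 9.3 g 78.47480535507202
shift now-axes [-1.8 -0.3  1.7] turn units -0.02 shift after turn [-1.8 -0.3  1.7]
```

View pics/s4.png

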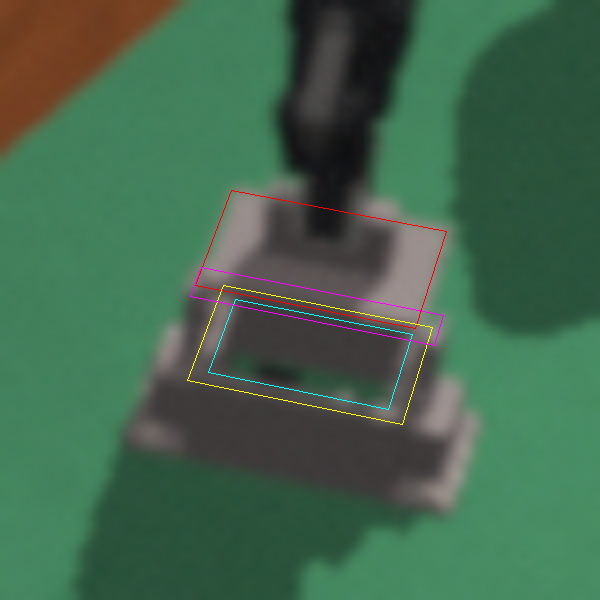

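The overlay shows the lid plate (red) and the rim (yellow/cyan) matching the picture to about 2 mm, and the lid is held level and aligned. Correct x by -1.8 mm and lower to just above the ramps.

```bash
python3 -m handwheel '[[[-1.8,-0.3,8],[0,0,0],1],[[0,0,8],[0,0,0],1],[[0,0,6],[0,0,0],1],[[0,0,4],[0,0,0],1],[[0,0,0],[0,0,0],1],[[0,0,0],[0,0,0],1]]' 110
python3 -c "
from h import *
togo(512.8,182,20,20.5)"
```

```text
clock: 10.78
position: [0.5066, 0.181, 0.0316]
ee_rot: [0.0, 0.984, 0.177, -0.006]
contact_force: [-6.3, -1.6, 0.6]
width: 0.008
gripper_force: 108.0
pos [506.6 181.   31.6] yaw 20.43 tilt [-0.62 -0.16] t 10.775 F [-6.3 -1.6  0.6] w 8.0 g 107.98538190079853
shift now-axes [ 6.3  1.3 11.6] turn units -0.01 shift after turn [ 6.2  1.3 11.6]
```

```bash
for i in 1 2 3; do python3 -m handwheel '[[[0,0,0],[0,0,0],1],[[0,0,0],[0,0,0],1]]' | sed -n '1,4p'; done
```

```text
clock: 11.02
position: [0.5066, 0.181, 0.0316]
ee_rot: [0.0, 0.984, 0.177, -0.005]
contact_force: [-6.4, -2.0, 0.2]
clock: 11.28
position: [0.5066, 0.181, 0.0316]
ee_rot: [0.0, 0.984, 0.177, -0.005]
contact_force: [-5.9, -2.6, 0.0]
clock: 11.52
position: [0.5066, 0.181, 0.0316]
ee_rot: [0.0, 0.984, 0.177, -0.005]
contact_force: [-6.9, -1.9, -0.0]
```

Steady side load of -6.5 N in x with no Fz: something is off. Looking again.

```bash
python3 -c "
from h import *
i=vision.get_image('scene');cv2.imwrite('pics/scene4.png',i);j=vision.get_image('top');cv2.imwrite('pics/top4.png',j)
f=lambda q,k:cv2.resize(q,None,fx=k,fy=k,interpolation=2)
a=f(i[125:185,303:363],10)
b=f(j[190:265,125:175],4);c=f(cv2.imread('pics/scene0.png')[140:190,305:355],4);c=np.vstack([c,np.zeros((100,200,3),np.uint8)])
cv2.imwrite('pics/s5.png',np.hstack([a,np.vstack([b,c])]))
print(a.shape,b.shape,c.shape)
"
```

```text
(600, 600, 3) (300, 200, 3) (300, 200, 3)
```

View pics/s5.png

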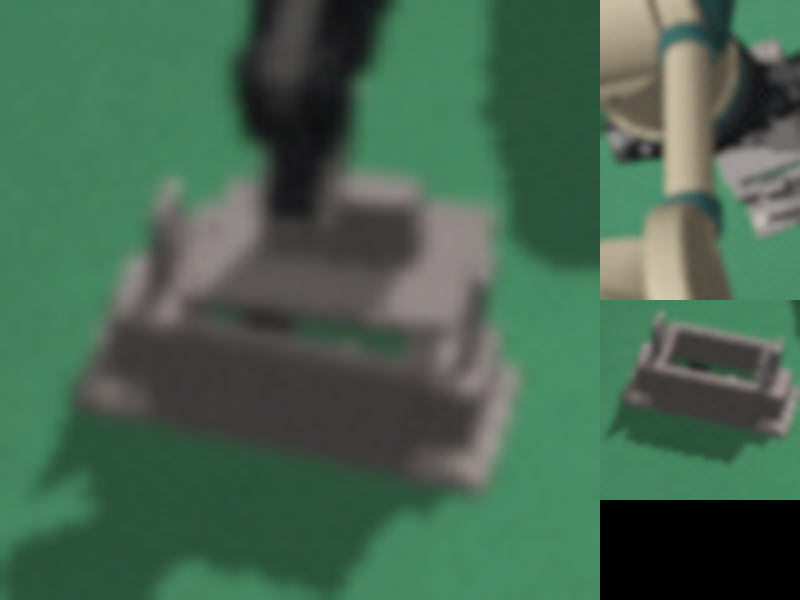

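The lid sits level between the catches but seems shifted right: plate corners at about (190,300), (460,330), (495,210), (230,180), with the left catch at (165,180) and the right one at (475,285). I'll measure the plate by colour and compare.

```bash
python3 - <<'E'
from h import *
f=np.float64([(190,300),(460,328),(495,210),(230,182)])/10-.45+[303,125]
for z in(.0555,.065):
    W=ray("scene",f,z)[:,:2]*1000;r=cv2.minAreaRect(np.float32(W));print(z,W.round(1).tolist(),W.mean(0).round(1),r)
    v=W[1]-W[0];print(np.degrees(np.arctan2(v[1],v[0])),np.linalg.norm(v))
r=np.radians(20.5);R2=np.array([[np.cos(r),-np.sin(r)],[np.sin(r),np.cos(r)]])
def show(n,c,w,h,z):
    X=np.c_[(np.array([[-w,-h],[w,-h],[w,h],[-w,h]])/2000)@R2.T+np.array(c)/1000,np.full(4,z)]
    print(n,((proj('scene',X)-[303,125]+.45)*10).round(0).tolist())
show("plate model",(505.8,180.7),76,52,.0555)
show("rim outer model",(512,181.7),76,52,.04)
# catch tops in current picture: left (165..180,180) right (478,283)
f=np.float64([(168,182),(480,283)])/10-.45+[303,125];print(ray("scene",f,.062)*1000)
# state
togo(512.8,182,20,20.5)
s=readout.get_state();print(s["moment"])
E
```

```text
0.0555 [[496.1, 144.0], [561.1, 179.5], [543.0, 226.8], [477.2, 191.6]] [519.4 185.5] ((519.5348510742188, 185.41275024414062), (80.4002456665039, 50.804229736328125), 28.174320220947266)
28.59451004863126 74.08702664486654
0.065 [[501.5, 135.0], [565.8, 170.1], [547.9, 216.8], [482.9, 182.0]] [524.5 176. ] ((524.7132568359375, 175.90966796875), (79.48513793945312, 50.225955963134766), 28.1743221282959)
28.594510048631154 73.24376117116402
plate model [[138.0, 277.0], [408.0, 331.0], [447.0, 210.0], [183.0, 159.0]]
rim outer model [[155.0, 326.0], [423.0, 380.0], [461.0, 259.0], [200.0, 208.0]]
[[467.32017473 174.49339631  62.        ]
 [559.04278443 191.76105526  62.        ]]
pos [506.6 181.   31.6] yaw 20.43 tilt [-0.6  -0.16] t 11.625 F [-6.3 -2.3  0.5] w 8.1 g 107.9437448317185
shift now-axes [ 6.3  1.2 11.6] turn units -0.01 shift after turn [ 6.2  1.2 11.6]
[-0.3718579   1.21579368  0.00700321]
```

The lid's +x end rides high on the +x catch (pitched, catch pushed out). Back off straight up and re-measure the lid in the grip against green background.

```bash
python3 -m handwheel '[[[0,0,-10],[0,0,0],1],[[0,0,-20],[0,0,0],1],[[0,0,-30],[0,0,0],1],[[0,0,-30],[0,0,0],1],[[0,0,-10],[0,0,0],1],[[0,0,0],[0,0,0],1],[[0,0,0],[0,0,0],1],[[0,0,0],[0,0,0],1],[[0,0,0],[0,0,0],1]]'
python3 - <<'E'
from h import *
togo(512.8,182,130,20.5)
i=vision.get_image('scene');cv2.imwrite('pics/scene5.png',i);cv2.imwrite('pics/top5.png',vision.get_image('top'))
x,y=300,95
c=up(i,x,y,75,85);hsv=cv2.cvtColor(c,cv2.COLOR_BGR2HSV)
m=((hsv[...,1]<70)&(hsv[...,2]>95)).astype(np.uint8)*255
for q in cv2.findContours(m,cv2.RETR_EXTERNAL,cv2.CHAIN_APPROX_NONE)[0]:
    if cv2.contourArea(q)>2000: 
        p=cv2.approxPolyDP(q,12,True);print(cv2.contourArea(q),full(p,x,y).round(1).tolist()); cv2.drawContours(c,[p],-1,(0,0,255),1)
cv2.imwrite('pics/s6.png',c)
r=np.radians(20.5);R2=np.array([[np.cos(r),-np.sin(r)],[np.sin(r),np.cos(r)]])
s=readout.get_state()['position']
X=np.c_[(np.array([[-76,-52],[76,-52],[76,52],[-76,52]])/2000)@R2.T+s[:2]-np.array([.0009*.937,.0003]),np.full(4,s[2]+.0239)]
print("model plate",proj('scene',X).round(1).tolist())
E
```

```text
clock: 12.75
position: [0.5117, 0.1822, 0.1321]
ee_rot: [0.0, 0.984, 0.177, -0.001]
contact_force: [-1.1, -0.2, -1.1]
width: 0.0081
gripper_force: 108.4
pos [511.7 182.2 132.1] yaw 20.4 tilt [-0.08 -0.02] t 12.75 F [-1.1 -0.2 -1.1] w 8.1 g 108.38334215339273
shift now-axes [1.  0.6 2.1] turn units -0.02 shift after turn [1.  0.6 2.1]
5322.0 [[349.2, 155.2], [346.3, 162.6], [350.6, 165.4], [346.1, 171.6], [350.3, 173.8], [354.7, 162.1]]
13543.0 [[310.1, 163.6], [313.7, 156.7], [316.4, 155.8], [344.6, 161.6], [343.6, 159.3], [322.3, 155.7], [325.1, 147.3], [343.9, 151.1], [345.2, 155.7], [347.2, 152.9], [349.6, 153.9], [350.3, 149.3], [321.4, 145.3], [319.6, 142.3], [317.4, 146.2], [320.1, 149.2], [319.6, 152.7], [317.2, 155.2], [317.6, 148.8], [315.3, 150.2]]
3857.5 [[333.2, 113.2], [329.3, 115.2], [326.3, 126.6], [333.1, 121.8]]
9565.5 [[342.8, 110.8], [341.8, 114.7], [350.3, 116.6], [349.8, 121.6], [343.4, 128.3], [354.6, 128.4], [358.3, 116.3]]
model plate [[320.4, 123.6], [349.3, 129.0], [353.3, 116.9], [325.1, 111.8]]
```

View pics/s6.png

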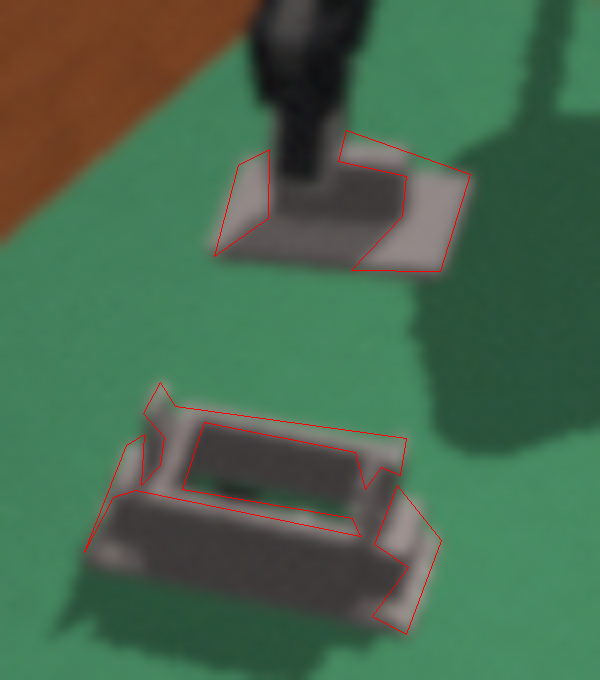

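The lid has slipped about 14 mm along its x in the grip and pitched about 10° (+x end up) when it caught; the case itself is where I estimated it. Set it down on the free mat between case and tray and regrasp.

```bash
python3 -m handwheel '[[[-28,24,0],[0,0,0],1],[[-28,24,0],[0,0,0],1],[[-29,24,0],[0,0,0],1],[[0,0,0],[0,0,0],1],[[0,0,40],[0,0,0],1],[[0,0,40],[0,0,0],1],[[0,0,30],[0,0,0],1],[[0,0,12],[0,0,0],1],[[0,0,5],[0,0,0],1],[[0,0,0],[0,0,0],1],[[0,0,0],[0,0,0],1]]'
python3 -m handwheel '[[[0,0,2],[0,0,0],1],[[0,0,2],[0,0,0],1],[[0,0,2],[0,0,0],1],[[0,0,0],[0,0,0],1]]'
```

```text
clock: 14.22
position: [0.4585, 0.0853, 0.0068]
ee_rot: [0.0, 0.984, 0.177, 0.001]
contact_force: [0.1, -0.3, -0.6]
width: 0.0083
gripper_force: 108.4
clock: 14.72
position: [0.4573, 0.0852, -0.0003]
ee_rot: [0.0, 0.984, 0.177, -0.0]
contact_force: [-0.2, 0.1, -0.9]
width: 0.008
gripper_force: 108.4
```

```bash
python3 -m handwheel '[[[0,0,2],[0,0,0],1],[[0,0,2],[0,0,0],1],[[0,0,2],[0,0,0],1],[[0,0,0],[0,0,0],1]]' 20
python3 -m handwheel '[[[0,0,2],[0,0,0],1],[[0,0,2],[0,0,0],1],[[0,0,0],[0,0,0],1]]'
```

```text
clock: 15.22
position: [0.4573, 0.0852, -0.0063]
ee_rot: [0.0, 0.984, 0.177, -0.0]
contact_force: [0.3, -0.7, -0.6]
width: 0.0082
gripper_force: 108.4
clock: 15.6
position: [0.4577, 0.0852, -0.01]
ee_rot: [0.0, 0.984, 0.177, 0.0]
contact_force: [-0.4, 0.2, 1.2]
width: 0.0082
gripper_force: 108.6
```

```bash
python3 -m handwheel '[[[0,0,1.5],[0,0,0],1],[[0,0,1.5],[0,0,0],1],[[0,0,0],[0,0,0],1]]'
python3 -m handwheel '[[[0,0,0],[0,0,0],0.6],[[0,0,0],[0,0,0],0.4],[[0,0,0],[0,0,0],0.2],[[0,0,0],[0,0,0],0.2],[[0,0,-30],[0,0,0],0.2],[[0,0,-40],[0,0,0],0.2],[[0,0,-50],[0,0,0],0.2],[[-50,0,0],[0,0,0],0.2],[[-50,0,0],[0,0,0],0.2],[[-50,0,0],[0,0,0],0.2],[[0,0,0],[0,0,0],0.2],[[0,0,0],[0,0,0],0.2]]'
python3 - <<'E'
from h import *
togo(470,90,60,20.5)
for n in("scene","top"):
    i=vision.get_image(n);cv2.imwrite(f'pics/{n}6.png',i)
    cu=proj(n,[[.47,.09,.01]])[0].astype(int);x,y=cu-[30,30]
    c=up(i,x,y,60,60);hsv=cv2.cvtColor(c,cv2.COLOR_BGR2HSV)
    m=(hsv[...,1]<70).astype(np.uint8)*255
    for q in cv2.findContours(m,cv2.RETR_EXTERNAL,cv2.CHAIN_APPROX_NONE)[0]:
        if cv2.contourArea(q)>4000:
            W=ray(n,full(q,x,y),.010)[:,:2]*1000;print(n,[np.round(v,1) for v in cv2.minAreaRect(np.float32(W))])
E
```

```text
clock: 15.98
position: [0.4585, 0.0853, -0.0107]
ee_rot: [0.0, 0.984, 0.177, 0.001]
contact_force: [-3.8, -0.1, 22.8]
width: 0.0081
gripper_force: 111.4
clock: 17.48
position: [0.3181, 0.0328, 0.1073]
ee_rot: [0.0, 0.984, 0.177, 0.001]
contact_force: [0.7, -0.2, 1.0]
width: 0.0341
gripper_force: 0.0
pos [318.1  32.8 107.3] yaw 20.38 tilt [ 0.13 -0.01] t 17.475 F [ 0.7 -0.2  1. ] w 34.1 g 0.0
shift now-axes [162.2  -0.7  47.6] turn units -0.02 shift after turn [162.3  -0.4  47.3]
scene [array([470. ,  92.8]), array([80.6, 64.9]), np.float64(20.6)]
scene [array([478.2, 188.1]), array([ 61.7, 105.4]), np.float64(20.9)]
top [array([471.6,  89.6]), array([81.4, 57.3]), np.float64(21.1)]
top [array([500.9, 153.4]), array([101.8,  35.3]), np.float64(1.3)]
```

Lid now on the mat at (471.5, 89.5), yaw about 21°. Before regrasping, I'll cross-check the case's position along its own x from the scene view, where that direction is insensitive to height.

```bash
python3 - <<'E'
from h import *
r=np.radians(20.5);A=np.array([[np.cos(r),np.sin(r)],[-np.sin(r),np.cos(r)]])
L=lambda n,uv,z:(ray(n,uv,z)[:,:2]*1000@A.T).round(1).tolist()
print("guess (512,181.7)",A@[512,181.7])
print("base near corners z0,5",L("scene",[(310.1,163.6),(350.3,173.8)],0),L("scene",[(310.1,163.6),(350.3,173.8)],.005))
print("hole left near/far",L("scene",[(322.3,155.7),(325.1,147.3)],.04),"rim far right",L("scene",[(350.3,149.3)],.04),"rim near left",L("scene",[(316.4,155.8)],.04))
print("catch tops",L("scene",[(319.6,142.3),(347.2,152.9)],.062))
i=cv2.imread("pics/top0.png");x,y=141,190;c=up(i,x,y,50,60);h=cv2.cvtColor(c,cv2.COLOR_BGR2HSV)
for S in(50,70):
    m=(h[...,1]<S).astype(np.uint8)*255
    q=max(cv2.findContours(m,cv2.RETR_EXTERNAL,cv2.CHAIN_APPROX_NONE)[0],key=cv2.contourArea)
    for z in(.005,.04,.062):
        V=np.array(L("top",full(q,x,y),z));print("top silhouette",S,z,V.min(0),V.max(0),(V.min(0)+V.max(0))/2)
# scene silhouette as well
i=cv2.imread("pics/scene0.png");x,y=300,130;c=up(i,x,y,65,55);h=cv2.cvtColor(c,cv2.COLOR_BGR2HSV)
m=(h[...,1]<60).astype(np.uint8)*255
q=max(cv2.findContours(m,cv2.RETR_EXTERNAL,cv2.CHAIN_APPROX_NONE)[0],key=cv2.contourArea)
V=np.array(L("scene",full(q,x,y),0.003));print("scene sil",V.min(0),V.max(0),(V.min(0)+V.max(0))/2)
E
```

```text
guess (512,181.7) [543.20884207  -9.11284242]
base near corners z0,5 [[481.5, -25.3], [600.5, -32.6]] [[482.6, -30.5], [601.0, -37.8]]
hole left near/far [[515.1, -25.9], [514.3, 10.7]] rim far right [[584.6, 23.1]] rim near left [[499.4, -31.1]]
catch tops [[499.0, 1.8], [582.1, -19.0]]
top silhouette 50 0.005 [481.9 -38. ] [604.   22.6] [542.95  -7.7 ]
top silhouette 50 0.04 [476.4 -41.8] [595.1  17.1] [535.75 -12.35]
top silhouette 50 0.062 [472.9 -44.2] [589.6  13.7] [531.25 -15.25]
top silhouette 70 0.005 [480.4 -38.7] [604.9  23.6] [542.65  -7.55]
top silhouette 70 0.04 [474.9 -42.5] [596.   18.1] [535.45 -12.2 ]
top silhouette 70 0.062 [471.5 -44.9] [590.4  14.7] [530.95 -15.1 ]
scene sil [481.9 -37. ] [603.7  68.8] [542.8  15.9]
```

Case cross-check gives (511.0, 182.3), yaw 20.5°, so the earlier estimate was about 1.3 mm high in x; the lid touched one ramp first at speed and pivoted in the pinch. Regrasp at the lid's centre.

```bash
python3 -m handwheel '[[[40,0,0],[0,0,-0.1],0.2],[[40,0,0],[0,0,0],0.2],[[40,0,0],[0,0,0],0.2],[[43.5,0.4,0],[0,0,0],0.2],[[0,0,0],[0,0,0],0.2],[[0,0,0],[0,0,0],0.2],[[0,0,0],[0,0,0],0.2],[[0,0,0],[0,0,0],0.2]]'
python3 -c "
from h import *
togo(471.5,89.5,-14.5,21)"
```

```text
clock: 18.58
position: [0.4691, 0.0905, 0.107]
ee_rot: [0.0, 0.983, 0.182, -0.0]
contact_force: [-0.2, 0.0, 0.6]
width: 0.0336
gripper_force: 0.0
pos [469.1  90.5 107. ] yaw 20.99 tilt [-0.01 -0.01] t 18.575 F [-0.2  0.   0.6] w 33.6 g 0.0
shift now-axes [  1.9   1.8 121.5] turn units -0.0 shift after turn [  1.8   1.8 121.5]
```

```bash
python3 -m handwheel '[[[1.9,1.8,40],[0,0,0],0.2],[[0,0,40],[0,0,0],0.2],[[0,0,25],[0,0,0],0.2],[[0,0,10],[0,0,0],0.2],[[0,0,4],[0,0,0],0.2],[[0,0,2.5],[0,0,0],0.2],[[0,0,0],[0,0,0],0.2],[[0,0,0],[0,0,0],0.2]]'
python3 -m handwheel '[[[0,0,0],[0,0,0],0.5],[[0,0,0],[0,0,0],0.8],[[0,0,0],[0,0,0],1],[[0,0,0],[0,0,0],1],[[0,0,0],[0,0,0],1],[[0,0,0],[0,0,0],1]]' 25
python3 -c "
from h import *
togo(471.5,89.5,-14.5,21)"
```

```text
clock: 19.58
position: [0.4728, 0.0898, -0.014]
ee_rot: [0.0, 0.983, 0.182, 0.001]
contact_force: [-0.3, 0.4, -0.6]
width: 0.034
gripper_force: 0.0
clock: 20.32
position: [0.4724, 0.0898, -0.0144]
ee_rot: [0.0, 0.983, 0.182, 0.0]
contact_force: [-0.5, 1.2, 4.5]
width: 0.0112
gripper_force: 30.1
pos [472.4  89.8 -14.4] yaw 21.0 tilt [ 0.02 -0.  ] t 20.325 F [-0.5  1.2  4.5] w 11.2 g 30.08484184741974
shift now-axes [-0.9 -0.1  0.1] turn units 0.0 shift after turn [-0.9 -0.1  0.1]
```

```bash
python3 -m handwheel '[[[0,0,0],[0,0,0],1],[[0,0,0],[0,0,0],1],[[0,0,-10],[0,0,0],1],[[0,0,-25],[0,0,0],1],[[0,0,-30],[0,0,0],1],[[0,0,-25],[0,0,0],1],[[0,0,-10],[0,0,0.08],1],[[10,-10,0],[0,0,0],1],[[20,-21,0],[0,0,0],1],[[20,-21,0],[0,0,0],1],[[14,-14,0],[0,0,0],1],[[5.4,-7,0],[0,0,0],1],[[0,0,0],[0,0,0],1],[[0,0,0],[0,0,0],1],[[0,0,0],[0,0,0],1],[[0,0,0],[0,0,0],1]]' 60
cat > lidfit.py <<'E'
from h import *
# lid plate contour (scene) vs predicted corners
s=readout.get_state()['position'];i=vision.get_image('scene');cv2.imwrite('pics/chk%d.png'%int(readout.get_state()['clock']*100),i)
r=np.radians(20.5);R2=np.array([[np.cos(r),-np.sin(r)],[np.sin(r),np.cos(r)]])
def pl(w,h,z,dx=-.0009):return np.c_[(np.array([[-w,-h],[w,-h],[w,h],[-w,h]])/2000)@R2.T+s[:2]+R2@[dx,0],np.full(4,z)]
print("pred",proj('scene',pl(76,52,s[2]+.0244)).round(1).tolist())
u=proj('scene',s[None])[0].astype(int);x,y=u-[35,35]
c=up(i,x,y,70,60);h=cv2.cvtColor(c,cv2.COLOR_BGR2HSV);m=((h[...,1]<70)&(h[...,2]>95)).astype(np.uint8)*255
for q in cv2.findContours(m,cv2.RETR_EXTERNAL,cv2.CHAIN_APPROX_NONE)[0]:
    if cv2.contourArea(q)>1500:print(cv2.contourArea(q),full(cv2.approxPolyDP(q,12,True),x,y).round(1).tolist())
E
python3 lidfit.py; python3 -c "
from h import *
togo(511.8,182.6,50,20.5)"
```

```text
clock: 22.32
position: [0.5116, 0.182, 0.0855]
ee_rot: [0.0, 0.984, 0.178, 0.0]
contact_force: [-0.4, -0.4, -0.4]
width: 0.0101
gripper_force: 61.1
pred [[319.2, 137.5], [347.2, 143.0], [351.1, 130.8], [323.8, 125.7]]
3197.0 [[349.2, 155.2], [346.3, 162.7], [353.9, 165.4], [354.7, 162.1]]
13545.5 [[310.1, 163.4], [313.6, 156.8], [316.7, 155.7], [344.4, 161.7], [344.2, 159.6], [322.3, 155.7], [324.9, 147.4], [343.8, 151.1], [345.1, 155.6], [347.4, 152.8], [349.4, 154.2], [350.4, 149.7], [321.4, 145.3], [319.3, 142.4], [317.4, 146.3], [319.9, 148.6], [319.6, 152.6], [317.1, 155.3], [317.6, 148.7], [315.1, 150.4]]
8356.0 [[340.9, 125.2], [339.3, 127.9], [343.2, 130.2], [342.9, 134.2], [337.2, 141.4], [346.6, 142.9], [351.3, 130.8]]
4908.0 [[330.9, 123.8], [323.3, 125.3], [319.6, 137.7], [324.8, 135.9]]
pos [511.6 182.   85.5] yaw 20.49 tilt [ 0.01 -0.01] t 22.375 F [ 0.9 -0.  -0.4] w 10.2 g 61.07651710510254
shift now-axes [ 0.4 -0.5 35.5] turn units -0.0 shift after turn [ 0.4 -0.5 35.5]
```

The lid sits level and matches its prediction within 0.5 px. Lower to just above the ramps and settle.

```bash
python3 -m handwheel '[[[0.4,-0.5,10],[0,0,0],1],[[0,0,14],[0,0,0],1],[[0,0,12],[0,0,0],1],[[0,0,8],[0,0,0],1],[[0,0,4],[0,0,0],1],[[0,0,1],[0,0,0],1],[[0,0,0],[0,0,0],1],[[0,0,0],[0,0,0],1],[[0,0,0],[0,0,0],1]]'
python3 lidfit.py; python3 -c "
from h import *
togo(511.8,182.6,20,20.5)"
```

```text
clock: 23.5
position: [0.5121, 0.1831, 0.0367]
ee_rot: [0.0, 0.984, 0.178, 0.0]
contact_force: [0.0, -1.1, -0.4]
width: 0.0102
gripper_force: 61.1
pred [[318.5, 151.1], [345.6, 156.6], [349.5, 144.5], [323.0, 139.3]]
5309.0 [[349.2, 155.2], [346.3, 162.7], [350.6, 165.4], [346.1, 171.2], [350.3, 173.8], [354.7, 162.1]]
8750.5 [[339.4, 139.1], [337.8, 142.2], [341.8, 146.8], [336.8, 153.9], [345.7, 156.8], [347.3, 152.9], [350.1, 152.7], [349.4, 144.2]]
7548.5 [[329.7, 138.1], [323.1, 138.6], [318.4, 143.1], [310.1, 163.7], [316.8, 154.9], [317.9, 147.3], [319.2, 150.9], [324.7, 149.9]]
pos [512.  183.1  36.6] yaw 20.53 tilt [ 0.03 -0.  ] t 23.55 F [-0.2 -0.4 -0.4] w 9.9 g 61.081881523132324
shift now-axes [-0.4  0.4 16.6] turn units 0.0 shift after turn [-0.3  0.4 16.6]
```

```bash
python3 -m handwheel '[[[-0.4,0.3,1],[0,0,0],1],[[0,0,1],[0,0,0],1],[[0,0,1],[0,0,0],1],[[0,0,1],[0,0,0],1],[[0,0,0],[0,0,0],1]]'; python3 -m handwheel '[[[0,0,1],[0,0,0],1],[[0,0,1],[0,0,0],1],[[0,0,0],[0,0,0],1]]';python3 -m handwheel '[[[0,0,1],[0,0,0],1],[[0,0,1],[0,0,0],1],[[0,0,0],[0,0,0],1]]'; python3 -c "
from h import *
togo(511.8,182.6,20,20.5)"
```

```text
clock: 24.18
position: [0.5115, 0.1826, 0.0323]
ee_rot: [0.0, 0.984, 0.178, -0.0]
contact_force: [0.7, 0.7, -1.3]
width: 0.0098
gripper_force: 61.1
clock: 24.55
position: [0.5118, 0.1827, 0.0304]
ee_rot: [0.0, 0.984, 0.178, 0.0]
contact_force: [0.4, -0.7, -1.4]
width: 0.01
gripper_force: 61.1
clock: 24.92
position: [0.5124, 0.1828, 0.0286]
ee_rot: [-0.0, 0.984, 0.178, 0.001]
contact_force: [1.7, 0.4, 0.8]
width: 0.0101
gripper_force: 61.4
pos [512.4 182.8  28.6] yaw 20.53 tilt [0.09 0.02] t 24.925 F [1.7 0.4 0.8] w 10.1 g 61.35356426239014
shift now-axes [-0.7 -0.   8.6] turn units 0.0 shift after turn [-0.7 -0.   8.6]
```

```bash
python3 -m handwheel '[[[0.7,0,1],[0,0,0],1],[[0,0,1],[0,0,0],1],[[0,0,0],[0,0,0],1]]' 80; python3 -m handwheel '[[[0,0,1],[0,0,0],1],[[0,0,1],[0,0,0],1],[[0,0,0],[0,0,0],1]]'; python3 -c "
from h import *
togo(511.8,182.6,20,20.5)"
```

```text
clock: 25.3
position: [0.5126, 0.1829, 0.0272]
ee_rot: [0.0, 0.984, 0.178, 0.0]
contact_force: [0.3, -0.3, 5.7]
width: 0.0093
gripper_force: 82.4
clock: 25.68
position: [0.5128, 0.1829, 0.0256]
ee_rot: [0.0, 0.984, 0.178, 0.001]
contact_force: [0.4, -1.0, 8.2]
width: 0.0093
gripper_force: 82.7
pos [512.8 182.9  25.6] yaw 20.54 tilt [0.09 0.  ] t 25.675 F [ 0.4 -1.   8.2] w 9.3 g 82.69190669059753
shift now-axes [-1.  -0.   5.6] turn units 0.01 shift after turn [-1.  -0.   5.6]
```

Balanced on both ramps, with Fz 8 N and no side load. Continue.

```bash
python3 -m handwheel '[[[0,0,1],[0,0,0],1],[[0,0,1],[0,0,0],1],[[0,0,0],[0,0,0],1]]'; python3 -m handwheel '[[[0,0,1],[0,0,0],1],[[0,0,1],[0,0,0],1],[[0,0,0],[0,0,0],1]]'; python3 -c "
from h import *
togo(511.8,182.6,20,20.5)"
```

```text
clock: 26.05
position: [0.513, 0.183, 0.024]
ee_rot: [0.0, 0.984, 0.178, 0.001]
contact_force: [0.2, -0.3, 10.4]
width: 0.0095
gripper_force: 82.9
clock: 26.42
position: [0.5112, 0.1824, 0.02]
ee_rot: [0.0, 0.984, 0.178, -0.001]
contact_force: [0.9, -0.4, 0.8]
width: 0.0092
gripper_force: 81.5
pos [511.2 182.4  20. ] yaw 20.54 tilt [-0.1  -0.05] t 26.425 F [ 0.9 -0.4  0.8] w 9.2 g 81.53179049491882
shift now-axes [ 0.6 -0.  -0. ] turn units 0.01 shift after turn [ 0.6 -0.  -0. ]
```

```bash
python3 -m handwheel '[[[0,0,1],[0,0,0],1],[[0,0,0],[0,0,0],1],[[0,0,0],[0,0,0],1]]'; python3 -m handwheel '[[[0,0,0.7],[0,0,0],1],[[0,0,0],[0,0,0],1],[[0,0,0],[0,0,0],1]]'
```

```text
clock: 26.8
position: [0.5112, 0.1825, 0.0197]
ee_rot: [0.0, 0.984, 0.178, -0.001]
contact_force: [-2.7, -2.0, 7.7]
width: 0.0098
gripper_force: 82.5
clock: 27.18
position: [0.5112, 0.1825, 0.0197]
ee_rot: [0.0, 0.984, 0.178, -0.001]
contact_force: [-3.8, -2.2, 11.6]
width: 0.0093
gripper_force: 83.2
```

```bash
python3 -m handwheel '[[[0.5,0,0.6],[0,0,0],1],[[0.5,0,0.6],[0,0,0],1],[[0,0,0],[0,0,0],1],[[0,0,0],[0,0,0],1],[[0,0,0],[0,0,0],1]]';python3 -m handwheel '[[[0,0,-0.5],[0,0,0],1],[[0,0,0],[0,0,0],1],[[0,0,0],[0,0,0],1],[[0,0,0],[0,0,0],1]]'; python3 lidfit.py; python3 -c "
from h import *
a=cv2.imread('pics/scene0.png');i=vision.get_image('scene')
# left and right catch patches vs start picture: shift by phase/template match
for n,(x,y) in dict(L=(314,140),R=(345,150)).items():
    T=up(a,x,y,7,8);S=up(i,x-4,y-4,15,16);r=cv2.matchTemplate(S,T,cv2.TM_CCOEFF_NORMED);_,v,_,p=cv2.minMaxLoc(r);print(n,v,np.array(p)/8-4)
togo(511.8,182.6,20,20.5)"
```

```text
clock: 27.8
position: [0.5112, 0.1825, 0.0196]
ee_rot: [0.0, 0.984, 0.178, -0.002]
contact_force: [-7.7, -3.3, 21.7]
width: 0.0093
gripper_force: 84.4
clock: 28.3
position: [0.5112, 0.1825, 0.0197]
ee_rot: [0.0, 0.984, 0.178, -0.002]
contact_force: [-6.6, -3.3, 17.8]
width: 0.0093
gripper_force: 83.8
pred [[317.8, 155.7], [344.6, 161.2], [348.4, 149.1], [322.2, 143.9]]
5312.5 [[349.2, 155.2], [346.3, 162.6], [350.6, 165.7], [346.1, 171.3], [350.3, 173.8], [354.7, 162.1]]
7913.0 [[338.7, 144.1], [336.9, 147.1], [340.8, 149.2], [340.6, 152.7], [336.2, 158.3], [343.9, 160.9], [350.4, 149.8]]
7438.0 [[329.2, 143.2], [318.3, 143.2], [317.7, 147.9], [319.2, 147.2], [320.2, 150.9], [318.1, 152.8], [317.6, 148.8], [315.2, 150.3], [310.1, 163.6], [314.1, 156.3], [324.9, 152.9], [326.1, 145.9]]
L 0.9946173429489136 [0. 0.]
R 0.8787178993225098 [0.25 0.  ]
pos [511.1 182.5  19.6] yaw 20.56 tilt [-0.18 -0.08] t 28.4 F [-7.2 -2.8 18. ] w 8.9 g 83.8222074508667
shift now-axes [ 0.6  0.1 -0.4] turn units 0.01 shift after turn [ 0.6  0.1 -0.4]
```

Both catches are back where they began, and the lid is at home height against a hard stop. Relieve the side load and trim to about 10 N.

```bash
python3 -m handwheel '[[[-1.5,0,-0.3],[0,0,0],1],[[-1,0,-0.3],[0,0,0],1],[[0,0,0],[0,0,0],1],[[0,0,0],[0,0,0],1],[[0,0,0],[0,0,0],1],[[0,0,0],[0,0,0],1]]'
```

```text
clock: 29.15
position: [0.5113, 0.1826, 0.0197]
ee_rot: [-0.0, 0.984, 0.178, 0.001]
contact_force: [-1.7, -0.3, 9.1]
width: 0.0097
gripper_force: 82.8
```

```bash
python3 -m handwheel '[[[0,0,0.3],[0,0,0],1],[[0,0,0],[0,0,0],1],[[0,0,0],[0,0,0],1],[[0,0,0],[0,0,0],1]]'; python3 -c "
from rig import manip;print(manip.sign_off())"
```

```text
clock: 29.65
position: [0.5114, 0.1826, 0.0197]
ee_rot: [-0.0, 0.984, 0.178, 0.001]
contact_force: [-2.4, -0.1, 11.7]
width: 0.0092
gripper_force: 83.1
the job is handed in; nothing more can be done
None
```

I pressed the lid fully home on the case, catches looking closed in the last picture, and handed in at 29.7 s with the fingers still gripping it and pressing down with about 12 N (no verdict came back); the first try slipped in the grip, so I set the lid down and regrasped it.

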